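# Return the reagent bottles to their matching trays

### The arm

A 6-joint arm with a two-finger parallel gripper is mounted at the origin on the work surface. World frame = base frame: x ahead of the robot, y to its left, z up, the work surface at z = 0. Lengths are in mm, angles in degrees, forces in N, time in s.
With the tool pointing down it reaches from about 300 to 850 mm from the base axis. Payload 4.2 kg.
Tool frame: the origin (TCP) lies at the centre of the arm's flange, where the gripper is bolted on; the fingertips stand 191 mm ahead of it and the grasp point (between the pads) lies 172 mm ahead of it; z points along the fingers, x is the direction in which the jaws open and shut, and the axes are right-handed (so a half turn about z gives the same grasp; the last joint's range is limited). The gripper opens to 91 mm and grips with 3 to 60 N. Pads are 32 mm wide; open, the fingers measure 118 mm over their backs; the gripper's body (76 mm by 178 mm) begins 60 mm behind the grasp point.
Start: joints at [-73.854, 18.312, 89.639, -0, 72.044, -1.146], TCP at [170.911, -549.01, 404.776] pointing down, gripper open.
Joint ranges: [-177.97, 177.97], [-48.28, 115.42], [12.27, 149.76], [-77.06, 257.06], [2.81, 150.46], [-146.56, 146.56]. Speed limits (degrees/s): [147.25, 147.25, 180, 180, 180, 180].

### API

Orientations are given as [roll, pitch, yaw] about the fixed x, y, z axes, in that order (R = Rz(yaw) Ry(pitch) Rx(roll)).
In Python, from workcell import telemetry, imaging, env gives the robot as it stands. The module is installed in compiled form; this text tells all that it offers.
- The arm moves only by the tool jog_arm, never from a script. Its argument "series" is a list of rows, each a list of 3 entries, a list of its own where there are three numbers: the shift along the world's x, y, z in mm, then the turn, a rotation vector about the world's x, y, z in rad, then the opening, from 0 (shut) to 1 (fully open). In form: [[[x, y, z], [ax, ay, az], jaw], ...]. A call has exactly 5 rows; each row is the pose to reach, as a shift and turn from the pose measured when the call began; what a row does not reach only later rows make up. A row lasts 1/12 s, in which the tool goes at most 41.7 mm and 7.16 degrees, less where a joint would pass 70% of its speed; a pose out of reach is approached as far as the arm can. A call with a gripper value outside its range is refused whole. The fingers move at their own pace and stop on an object; "squeeze" is the grip in N (left out, the last holds). Time passes only in rows, so rows that repeat a pose let the fingers close, or fill a call up. It gives the time, the measured TCP pose, the force and the opening at its end, in the units of the state.
- telemetry.state(): the state, without advancing time (a new reading comes with each control period).
- imaging.grab_frame(name): name is "scene" or "top" or "wrist"; returns a dict with "pixels" (400x640x3 uint8, red, green, blue), "fov_y" (degrees; the focal length in pixels is half the picture's height over the tangent of half this angle, whatever the lens; pixels are square), "cx", "cy" (the principal point, pixels), "R" (3x3) and "t" (3): a world point X has camera coordinates R X + t; the wrist camera has in their place "T_tool_cam" (4x4, takes a point from camera to tool coordinates, whose origin is the TCP and whose axes are the tool frame's). Camera axes: x right, y down, z forward; pixel columns grow to the right and rows downward; lengths in mm; the calibration is good to about 2 mm. A picture is of the moment at which its call begins: read the wrist's pose just before it. There is no depth.
- env.job_done(): hands the job in, once; it reports no verdict.
The state is a dict: "time_s": time; "qpos": joint angles; "qvel": joint speeds; "effort": joint torques, N m; "ee_pos": TCP position; "ee_rot": TCP orientation; "force": force on the tool from outside, world axes, zero at the start; "torque": the same for the moment, N m; "gripper_width": finger opening in mm.
Only numpy, scipy, OpenCV 4.12 (cv2) and the standard library are available. Lean on these libraries where they do the work, as an engineer would, in place of code of your own. Each camera call takes 0.05 s, during which the arm holds its last target.

### The job

Put each of the four amber reagent bottles into the low grey tray whose recess matches its base in shape and size (large round, small round, square, oblong), turned so that it goes right in and stands flat and upright on the recess floor. Set the bottles down rather than dropping them, never tip one over, and leave the steel weight and the glass beaker where they are.

Things in the scene. Friction and masses are not known exactly. Their poses are not given: they have to be found in the camera images.
- bottle_large_round: Large round amber glass bottle, blank paper label: body 66 mm diameter, 125 mm high in all. It ends above in a round black cap 34 dia x 24 high whose top is the bottle's top; below the cap a 26 dia neck shows for 10 mm, then the shoulder widens to the body. Origin: centre of the underside, z up along the bottle; weighs 0.2-0.4 kg. Stands loose on the bench.
- bottle_small_round: Small round amber glass bottle, blank paper label: body 44 mm diameter, 95 mm high in all. It ends above in a round black cap 34 dia x 24 high whose top is the bottle's top; below the cap a 26 dia neck shows for 10 mm, then the shoulder widens to the body. Origin: centre of the underside, z up along the bottle; weighs 0.2-0.4 kg. Stands loose on the bench.
- bottle_square: Square amber glass bottle, blank paper label: body 58 x 58 mm, 115 mm high in all; x and y axes are square to its sides. It ends above in a round black cap 34 dia x 24 high whose top is the bottle's top; below the cap a 26 dia neck shows for 10 mm, then the shoulder widens to the body. Origin: centre of the underside, z up along the bottle; weighs 0.2-0.4 kg. Stands loose on the bench.
- bottle_oblong: Flat oblong amber glass bottle, blank paper label: body 84 mm (along its x) by 44 mm (along its y), 105 mm high in all. It ends above in a round black cap 34 dia x 24 high whose top is the bottle's top; below the cap a 26 dia neck shows for 10 mm, then the shoulder widens to the body. Origin: centre of the underside, z up along the bottle; weighs 0.2-0.4 kg. Stands loose on the bench.
- holder_large_round: Low grey tray, dark floor, round recess 80 mm diameter, 92 mm outside: place of the large round bottle. Walls 6 thick and 14 high over the bench, recess floor 4 above the bench, so the recess is 10 deep; the recess leaves 7 mm to spare all round its bottle. Origin: centre of the underside, on the bench; z up. Fixed to the bench, at a different place and turn each time.
- holder_small_round: Low grey tray, dark floor, round recess 58 mm diameter, 70 mm outside: place of the small round bottle. Walls 6 thick and 14 high over the bench, recess floor 4 above the bench, so the recess is 10 deep; the recess leaves 7 mm to spare all round its bottle. Origin: centre of the underside, on the bench; z up. Fixed to the bench, at a different place and turn each time.
- holder_square: Low grey tray, dark floor, square recess 72 x 72 mm, 84 x 84 mm outside, sides along its x and y: place of the square bottle. Walls 6 thick and 14 high over the bench, recess floor 4 above the bench, so the recess is 10 deep; the recess leaves 7 mm to spare all round its bottle. Origin: centre of the underside, on the bench; z up. Fixed to the bench, at a different place and turn each time.
- holder_oblong: Low grey tray, dark floor, oblong recess 98 mm (along its x) by 58 mm (along its y), 110 x 70 mm outside: place of the oblong bottle. Walls 6 thick and 14 high over the bench, recess floor 4 above the bench, so the recess is 10 deep; the recess leaves 7 mm to spare all round its bottle. Origin: centre of the underside, on the bench; z up. Fixed to the bench, at a different place and turn each time.
- weight: Bystander: steel check weight with a knob, 32 mm diameter, 45 mm high, loose. Origin: centre of its underside.
- beaker: Bystander: empty clear glass beaker, 42 mm diameter, 58 mm high, loose. Origin: centre of its underside.
Things that resemble listed ones, but are neither listed nor needed, are in the scene too. What is shaped like the holder_oblong but purple or yellow is not meant.

How it is judged:
By the outcome, as a careful person would: the job done as asked, in the order asked, and still so for the second after the job is handed in, with the robot touching nothing.
It also fails if it takes over 106 s, if anything falls off the work surface, if the arm or the gripper's body presses on something with over 40 N, if the wrist force passes 120 N, or if a joint passes its speed limit or range.

## Working session

There is one attempt and no reset: what is moved stays moved. The work goes in short steps, Python scripts to look and compute and a tool call to move; the robot and the scene stay as the last step left them, time stands still between calls to the robot, and variables do not carry over. Pictures are saved under pics/ and viewed, and the job is handed in when it is done.

Besides the shell and the picture viewer there is one more tool, called as a command line: name --argument value ..., lists and objects as JSON in quotes. jog_arm: Moves the arm, as the interface text tells. Its arguments: {"type":"object","properties":{"series":{"type":"array"},"squeeze":{"type":"number"}},"required":["series"]}

```bash
mkdir -p pics; python3 - <<'E'
from workcell import telemetry, imaging
import cv2,pickle
s=telemetry.state();print(s)
for n in("scene","top","wrist"):
    f=imaging.grab_frame(n);cv2.imwrite(f"pics/{n}0.png",f["pixels"][:,:,::-1]);pickle.dump(f,open(f"{n}0.pkl","wb"))
    print(n,{k:v for k,v in f.items() if k!="pixels"})
E
```

```text
{'time_s': 0.0, 'qpos': array([-7.38551219e+01,  1.83517616e+01,  8.97056122e+01, -1.16124312e-03,
        7.20424032e+01, -1.14507593e+00]), 'qvel': array([ 0.03308452,  0.08995621, -0.00274297,  0.07540753, -0.08140261,
        0.05356514]), 'effort': array([ 2.91189848e-03, -4.12460375e+01, -2.31972241e+01,  7.30384723e-02,
        4.57093993e-02, -1.54062764e-04]), 'ee_pos': array([ 170.85620609, -548.86285388,  403.92414873]), 'ee_rot': array([-1.79999110e+02,  9.97791656e-02, -7.27096862e+01]), 'force': array([-0.25526927, -0.03817061,  0.4186428 ]), 'torque': array([0.04435423, 0.03151967, 0.02088425]), 'gripper_width': 91.18977464940885}
scene {'fov_y': 46.65923978273986, 'cx': 316.32820898305715, 'cy': 200.7380756128358, 'R': array([[-0.86047256,  0.50949455,  0.00150855],
       [ 0.31124083,  0.52798641, -0.79016422],
       [-0.40338086, -0.67944511, -0.61289332]]), 't': array([ 470.04120118, -137.67623615, 1303.97083366])}
top {'fov_y': 50.89739770296294, 'cx': 318.1306941254186, 'cy': 197.27294896382438, 'R': array([[ 0.02087375, -0.99940698, -0.02738581],
       [-0.98407602, -0.01570192, -0.1770532 ],
       [ 0.17651819,  0.03064548, -0.9838202 ]]), 't': array([  11.13056697,  522.82056801, 1187.04395516])}
wrist {'fov_y': 69.87170214927768, 'cx': 321.774317118623, 'cy': 194.1796126241099, 'T_tool_cam': array([[ 9.99999735e-01, -6.14763350e-04, -3.88910615e-04,
         1.12835743e+00],
       [ 6.90334350e-04,  9.70563119e-01,  2.40845916e-01,
        -6.77104404e+01],
       [ 2.29399057e-04, -2.40846121e-01,  9.70563287e-01,
         2.07050207e+01],
       [ 0.00000000e+00,  0.00000000e+00,  0.00000000e+00,
         1.00000000e+00]])}
```

View pics/top0.png

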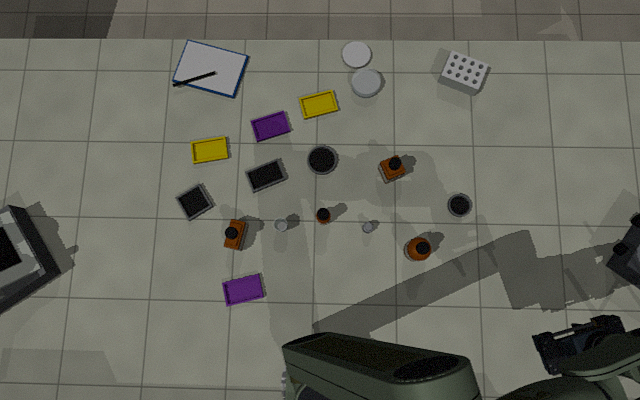

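View pics/scene0.png

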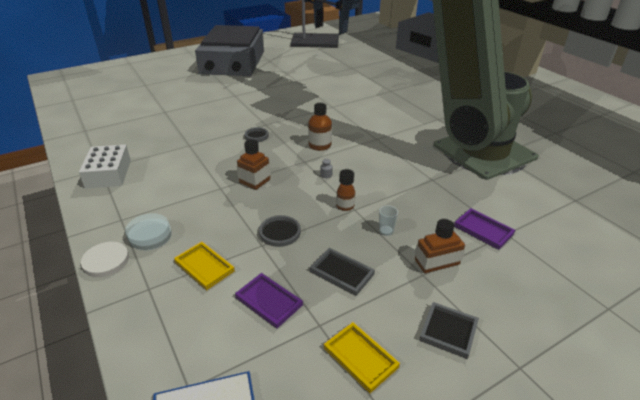

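View pics/wrist0.png

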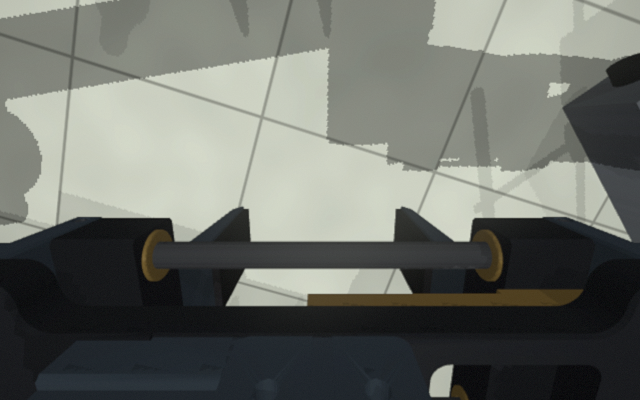

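```bash
cat > h.py <<'E'
import numpy as np,cv2,pickle
from scipy.spatial.transform import Rotation as Ro
def load(n): return pickle.load(open(n+".pkl","rb"))
def foc(f): return 200/np.tan(np.radians(f["fov_y"]/2))
def cam(f,s=None):
    # returns R,t world->cam
    if "R" in f: return np.array(f["R"]),np.array(f["t"])
    T=np.eye(4);T[:3,:3]=Ro.from_euler('xyz',s["ee_rot"],degrees=True).as_matrix();T[:3,3]=s["ee_pos"]
    M=np.linalg.inv(T@f["T_tool_cam"]);return M[:3,:3],M[:3,3]
def ray(f,uv,z,s=None):
    R,t=cam(f,s);uv=np.atleast_2d(uv).astype(float);F=foc(f)
    d=np.c_[(uv[:,0]-f["cx"])/F,(uv[:,1]-f["cy"])/F,np.ones(len(uv))]@R
    c=-R.T@t; k=(z-c[2])/d[:,2]; return (c+d*k[:,None])[:,:2]
def proj(f,X,s=None):
    R,t=cam(f,s);p=np.atleast_2d(X)@R.T+t;return np.c_[f["cx"]+foc(f)*p[:,0]/p[:,2],f["cy"]+foc(f)*p[:,1]/p[:,2]]
E
python3 - <<'E'
from h import *
for n,(r) in {"top":(140,130,360,150),"scene":(200,90,320,270)}.items():
    f=load(n+"0");x,y,w,h=r
    im=f["pixels"][y:y+h,x:x+w,::-1]
    cv2.imwrite(f"pics/{n}_crop0.png",cv2.resize(im,None,fx=2.2,fy=2.2,interpolation=cv2.INTER_CUBIC))
E
```

```text
(no output)
```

View pics/top_crop0.png

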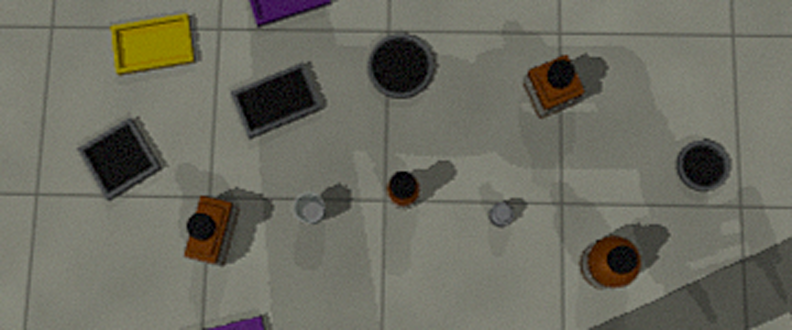

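View pics/scene_crop0.png

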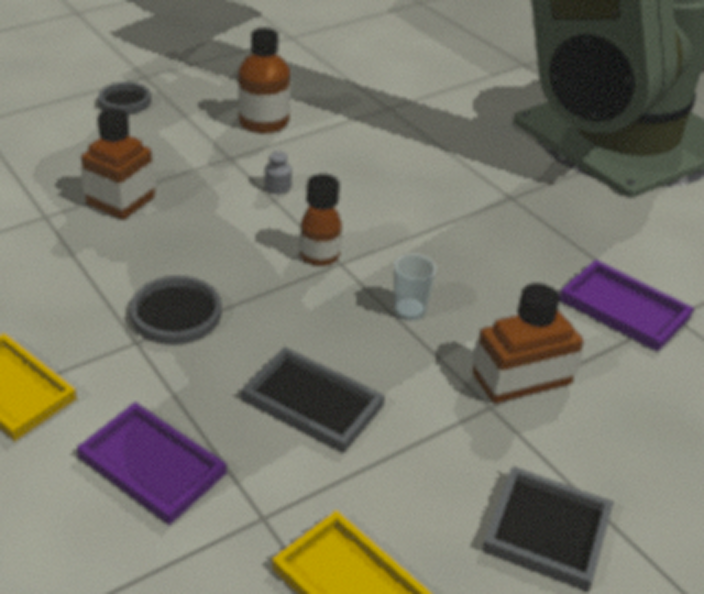

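Candidates (top image pixels):
- **Bottles:** large round (419,248), square (391,168), small round (323,215), oblong (235,233).
- **Grey trays:** large round (322,160), small round (459,205), square (195,202), oblong (266,175).
- **Rejected lookalikes:** purple (271,126) and (243,289), yellow (319,104) and (210,150).
- **Bystanders:** weight (367,227), beaker (281,225).

The close crop confirms the shapes and the grey colour of the trays.

```bash
python3 - <<'E'
from h import *
H=dict(L=125,S=95,Q=115,O=105)
ft=load("top0");fs=load("scene0")
def dark(f,c,r,th=45):
    g=cv2.cvtColor(f["pixels"],cv2.COLOR_RGB2GRAY); 
    m=((f["pixels"].max(2)<th)).astype(np.uint8)
    n,l,st,ce=cv2.connectedComponentsWithStats(m)
    i=min((k for k in range(1,n) if st[k,4]>30),key=lambda k:np.hypot(*(ce[k]-c)))
    return ce[i],st[i,4],cv2.findContours((l==i).astype(np.uint8),cv2.RETR_EXTERNAL,cv2.CHAIN_APPROX_NONE)[0][0][:,0]
caps={"L":((422,248),(320,110)),"S":((323,214),(347,178)),"Q":((395,163),(251,147)),"O":((231,233),(445,229))}
for k,(a,b) in caps.items():
    p,ar,_=dark(ft,a,0);q,ar2,_=dark(fs,b,0)
    print("cap",k,p.round(1),ar,ray(ft,p,H[k]-4)[0].round(1),q.round(1),ar2,ray(fs,q,H[k]-10)[0].round(1))
tr={"L":((322,160),(280,231)),"S":((459,205),(257,135)),"Q":((195,202),(450,328)),"O":((266,175),(342,271))}
for k,(a,b) in tr.items():
    for f,c in((ft,a),(fs,b)):
        p,ar,ct=dark(f,c,0,60)
        w=ray(f,ct,7).astype(np.float32);r=cv2.minAreaRect(w)
        print("tray",k,p.round(1),ar,ray(f,p,7)[0].round(1),"rect",np.round(r[0],1),np.round(r[1],1),round(r[2],1))
# body of amber bottles square, oblong: amber mask at top view
for k,c in(("Q",(391,168)),("O",(235,233))):
    P=ft["pixels"].astype(int);m=((P[:,:,0]>P[:,:,2]*1.9)&(P[:,:,0]>60)).astype(np.uint8)
    pts=np.argwhere(m)[:,::-1];pts=pts[np.hypot(*(pts-c).T)<28]
    r=cv2.minAreaRect(ray(ft,pts,60).astype(np.float32));print(k,r)
E
```

```text
cap L [422.5 247.6] 142 [ 376.6 -264.3] [319.6 109. ] 104 [ 380.5 -263.1]
cap S [322.7 213.8] 121 [467.7   5.5] [346.2 176.9] 155 [471.5   7.1]
cap Q [394.6 163.1] 125 [ 611.8 -193.8] [251.1 146.4] 141 [ 615.  -194.1]
cap O [231.  232.5] 126 [409.4 259.2] [444.3 228.4] 245 [412.3 261.8]
tray L [321.8 160. ] 580 [646.5  13.1] rect [644.5  13.3] [86.9 83.9] 45.3
tray L [280.  229.4] 576 [646.5  10.8] rect [647.5  11.6] [67.1 76.3] 59.5
tray S [458.8 205. ] 334 [ 512.9 -399.7] rect [ 513.7 -398.8] [58.6 65.1] 8.2
tray S [256.8 133.4] 103 [ 510.2 -406.1] rect [ 511.2 -405.9] [40.9 49.9] 64.4
tray Q [193.2 201.6] 560 [510.3 403.1] rect [511.3 403.2] [72.8 74.2] 32.8
tray Q [449.6 327.6] 1285 [507.2 399. ] rect [506.2 397.5] [69.6 71.3] 33.3
tray O [265.4 175.5] 674 [595.1 185.3] rect [594.9 186. ] [ 72.  106.4] 23.8
tray O [342.6 269. ] 930 [592.9 182.8] rect [592.7 180.8] [56.1 95.5] 24.7
Q ((614.8571166992188, -195.09678649902344), (57.39820861816406, 58.52311325073242), 24.535810470581055)
O ((409.64495849609375, 260.22808837890625), (41.52436065673828, 82.14322662353516), 77.60913848876953)
```

jog_arm --series '[[[23,32,3],[0,0,0],1],[[46,64,5],[0,0,0],1],[[69,96,8],[0,0,0],1],[[92,128,10],[0,0,0],1],[[115,160,12],[0,0,0],1]]' --squeeze 30

```text
time_s: 0.57
ee_pos: [286.4, -387.3, 416.0]
ee_rot: [-180.0, 0.1, -72.8]
force: [0.0, -0.1, 0.1]
gripper_width: 91.2
```

jog_arm --series '[[[23,31,0],[0,0,0],1],[[46,62,0],[0,0,0],1],[[69,92,0],[0,0,0],1],[[92,123,0],[0,0,0],1],[[92,123,0],[0,0,0],1]]'

```text
time_s: 0.98
ee_pos: [381.0, -259.9, 415.9]
ee_rot: [-179.9, 0.2, -72.4]
force: [-0.3, -0.1, -0.3]
gripper_width: 91.4
```

```bash
cat > w.py <<'E'
import sys
from h import *
from workcell import telemetry, imaging
def grab(n,tag):
    s=telemetry.state();f=imaging.grab_frame(n);cv2.imwrite(f"pics/{n}_{tag}.png",f["pixels"][:,:,::-1]);
    pickle.dump((f,s),open(f"{n}_{tag}.pk","wb"));return f,s
if __name__=="__main__":
    f,s=grab("wrist",sys.argv[1]);print(s["time_s"],s["ee_pos"].round(1),s["ee_rot"].round(1),s["qpos"].round(1))
E
python3 w.py L1
```

```text
0.9833 [ 381.  -259.9  415.9] [-179.9    0.2  -72.4] [-35.8   7.6 102.4   0.3  70.1  36.5]
```

View pics/wrist_L1.png

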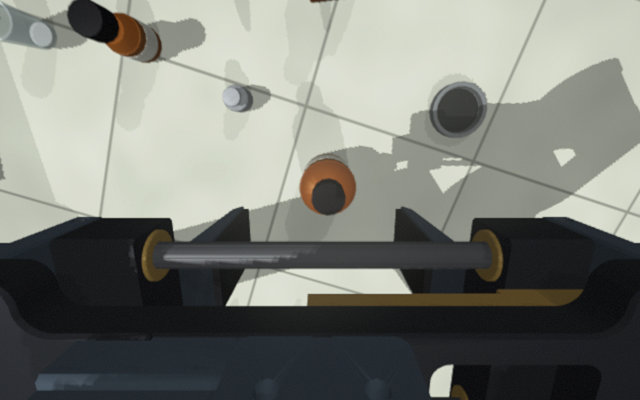

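```bash
cat >> h.py <<'E'
def blobs(P,th,near,amin=100,roi=None):
    m=(P.max(2)<th).astype(np.uint8);m=cv2.morphologyEx(m,cv2.MORPH_OPEN,np.ones((3,3)))
    n,l,st,ce=cv2.connectedComponentsWithStats(m)
    i=min((k for k in range(1,n) if st[k,4]>amin),key=lambda k:np.hypot(*(ce[k]-near)))
    ct=cv2.findContours((l==i).astype(np.uint8),cv2.RETR_EXTERNAL,cv2.CHAIN_APPROX_NONE)[0][0][:,0]
    return ce[i],st[i,4],ct
E
python3 - <<'E'
from h import *
f,s=pickle.load(open("wrist_L1.pk","rb"));P=f["pixels"]
print(P[197,329],P[110,458],P[85,458],P[60,458])
c,a,ct=blobs(P,75,(329,197));(e,ax,an)=cv2.fitEllipse(ct);print(c,a,e,ax,ray(f,e,124,s))
for th in(75,90,100):
  c,a,ct=blobs(P,th,(458,110));(e,ax,an)=cv2.fitEllipse(ct);print(th,c,a,e,ax,ray(f,e,5,s),ray(f,e,14,s))
E
```

```text
[55 54 53] [62 62 60] [128 134 133] [218 221 207]
[328.14563107 196.71197411] 927 (328.1532287597656, 196.71165466308594) (31.941566467285156, 35.10083770751953) [[ 381.51745612 -266.15939677]]
75 [458.50431894 110.84850498] 1505 (458.6153259277344, 110.80888366699219) (42.24495315551758, 43.97201156616211) [[ 515.29293235 -404.45471707]] [[ 513.69324575 -400.6732578 ]]
90 [458.69125852 110.89398636] 1613 (458.7432861328125, 110.8459701538086) (43.73930740356445, 45.521671295166016) [[ 515.30048271 -404.63308926]] [[ 513.70062204 -400.8475178 ]]
100 [458.0108055  112.38850688] 2036 (458.1269226074219, 112.31838989257812) (46.303497314453125, 54.22181701660156) [[ 513.35466386 -404.62542233]] [[ 511.79966195 -400.84002762]]
```

jog_arm --series '[[[0,-3,-38],[0,0,0],1],[[0,-6,-76],[0,0,0],1],[[0,-6,-110],[0,0,0],1],[[0,-6,-130],[0,0,0],1],[[0,-6,-130],[0,0,0],0.7]]'

```text
time_s: 1.45
ee_pos: [377.8, -267.7, 281.8]
ee_rot: [179.7, 0.6, -72.5]
force: [-1.3, -0.9, -0.2]
gripper_width: 87.1
```

jog_arm --series '[[[0,0,0],[0,0,0],0.4],[[0,0,0],[0,0,0],0.2],[[0,0,0],[0,0,0],0.1],[[0,0,0],[0,0,0],0.1],[[0,0,0],[0,0,0],0.1]]'

```text
time_s: 1.87
ee_pos: [378.1, -268.0, 283.0]
ee_rot: [179.7, 0.5, -72.5]
force: [0.5, 1.1, 0.2]
gripper_width: 54.1
```

jog_arm --series '[[[2,2,2],[0,0,0],0],[[2,2,2],[0,0,0],0],[[2,2,2],[0,0,0],0],[[2,2,2],[0,0,0],0],[[2,2,2],[0,0,0],0]]'

```text
time_s: 2.28
ee_pos: [380.4, -266.1, 285.5]
ee_rot: [179.8, 0.4, -72.5]
force: [0.3, 0.4, 3.8]
gripper_width: 33.1
```

jog_arm --series '[[[0,0,12],[0,0,0],0],[[0,0,35],[0,0,0],0],[[0,0,60],[0,0,0],0],[[15,16,70],[0,0,0],0],[[35,37,70],[0,0,0],0]]'

```text
time_s: 2.7
ee_pos: [415.2, -229.8, 357.4]
ee_rot: [179.9, 0.2, -72.7]
force: [1.3, 0.4, -4.4]
gripper_width: 33.4
```

jog_arm --series '[[[25,26,0],[0,0,0],0],[[50,52,0],[0,0,0],0],[[75,78,0],[0,0,0],0],[[100,105,0],[0,0,0],0],[[125,131,0],[0,0,0],0]]'

```text
time_s: 3.12
ee_pos: [540.7, -97.1, 356.2]
ee_rot: [179.7, 0.3, -72.7]
force: [-0.1, -1.1, -2.9]
gripper_width: 33.4
```

jog_arm --series '[[[25,26,0],[0,0,0],0],[[50,52,0],[0,0,0],0],[[75,78,0],[0,0,0],0],[[98,102,0],[0,0,0],0],[[105,109,0],[0,0,0],0]]'

```text
time_s: 3.53
ee_pos: [648.2, 15.6, 354.3]
ee_rot: [179.8, 0.4, -72.5]
force: [0.8, -1.0, -4.0]
gripper_width: 33.2
```

```bash
python3 w.py L2
```

```text
3.5333 [648.2  15.6 354.3] [179.8   0.4 -72.5] [ 0.3 26.8 83.6  0.4 69.9 72.6]
```

View pics/wrist_L2.png

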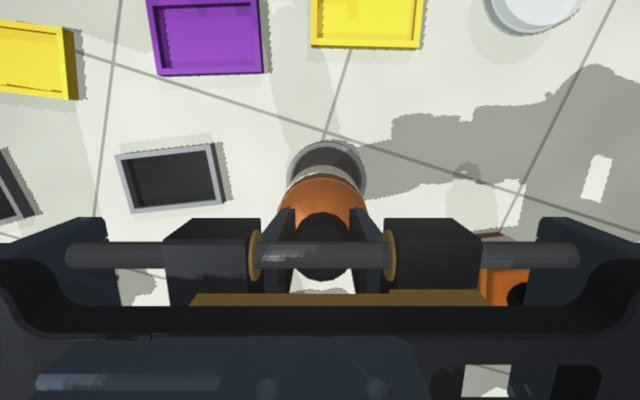

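```bash
python3 - <<'E'
from h import *
f,s=pickle.load(open("wrist_L2.pk","rb"));P=f["pixels"]
cv2.imwrite("pics/c1.png",cv2.resize(P[120:250,260:400,::-1],None,fx=4,fy=4,interpolation=cv2.INTER_CUBIC))
c,a,ct=blobs(P,75,(165,180));
for z in(4,14):print("O",c,a,cv2.minAreaRect(ray(f,ct,z,s).astype(np.float32)))
# model check: project rim circles for guess
for g in((645.5,12.2),):
  t=np.linspace(0,2*np.pi,13);print(proj(f,np.c_[g[0]+46*np.cos(t),g[1]+46*np.sin(t),14+0*t],s).round(0).tolist())
E
```

```text
O [168.74336722 178.9037937 ] 4033 ((595.4912719726562, 189.50216674804688), (57.6875, 98.85169982910156), 23.883140563964844)
O [168.74336722 178.9037937 ] 4033 ((599.0582275390625, 184.81057739257812), (55.935707092285156, 95.8498764038086), 23.883113861083984)
[[338.0, 148.0], [316.0, 147.0], [297.0, 157.0], [287.0, 174.0], [286.0, 195.0], [296.0, 212.0], [313.0, 223.0], [334.0, 223.0], [352.0, 215.0], [363.0, 198.0], [365.0, 178.0], [356.0, 159.0], [338.0, 148.0]]
```

View pics/c1.png

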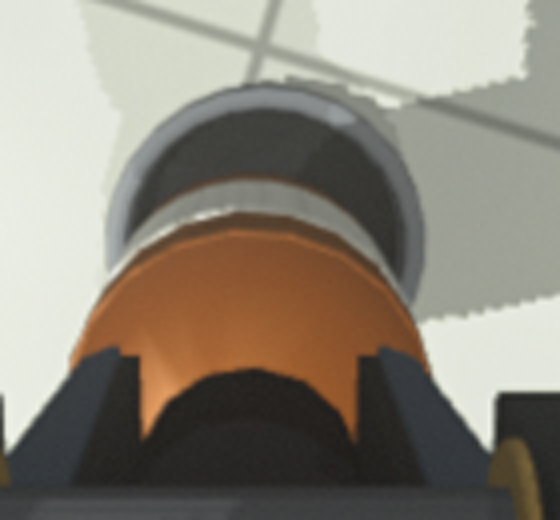

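jog_arm --series '[[[0,-2,-20],[0,0,0],0],[[0,-2,-40],[0,0,0],0],[[0,-2,-48],[0,0,0],0],[[0,-2,-48],[0,0,0],0],[[0,-2,-48],[0,0,0],0]]'

```text
time_s: 4.0
ee_pos: [647.6, 12.8, 305.7]
ee_rot: [179.6, 0.4, -72.5]
force: [0.8, -0.3, -3.4]
gripper_width: 33.4
```

```bash
python3 w.py L3; python3 - <<'E'
from h import *
f,s=pickle.load(open("wrist_L3.pk","rb"));P=f["pixels"]
cv2.imwrite("pics/c2.png",cv2.resize(P[80:300,220:440,::-1],None,fx=2.7,fy=2.7,interpolation=cv2.INTER_CUBIC))
E
```

```text
4.0 [647.6  12.8 305.7] [179.6   0.4 -72.5] [ 0.  28.9 87.4  0.3 64.1 72.4]
```

View pics/c2.png

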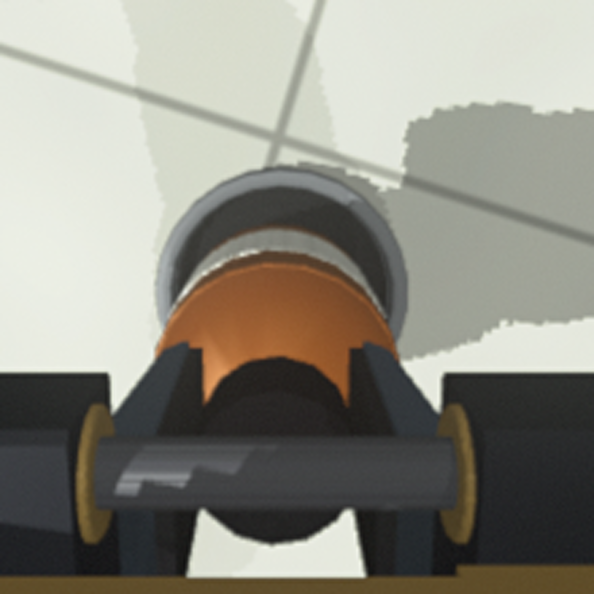

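```bash
python3 - <<'E'
from h import *
f,s=pickle.load(open("wrist_L3.pk","rb"))
q=lambda x,y:(220+x/2.7,80+y/2.7)
psi=np.radians(-72.5);u=np.array([-np.sin(psi),np.cos(psi)]);v=np.array([np.cos(psi),np.sin(psi)])
b=ray(f,q(280,228),20.2,s)[0];r=ray(f,q(280,168),14,s)[0];ri=ray(f,q(280,187),14,s)[0]
l=ray(f,q(156,285),14,s)[0];ri2=ray(f,q(408,285),14,s)[0]
print("bottle",b,b-33*u,"tray",r-46*u,ri-40*u,(l+ri2)/2, "lateral tray-bottle",((l+ri2)/2-s["ee_pos"][:2])@v, "width",np.hypot(*(l-ri2)))
E
```

```text
bottle [675.21847157  20.77188679] [643.74581219  10.84859541] tray [650.32731788  12.95121158] [649.8449404   12.79296377] [654.96405509  13.68465295] lateral tray-bottle 1.328882743624177 width 90.30631690943908
```

jog_arm --series '[[[5,1,0],[0,0,0],0],[[5,1,-4],[0,0,0],0],[[5,1,-9],[0,0,0],0],[[5,1,-12],[0,0,0],0],[[5,1,-14],[0,0,0],0]]'

```text
time_s: 4.47
ee_pos: [652.8, 13.8, 292.1]
ee_rot: [179.7, 0.4, -72.5]
force: [-0.6, -0.8, -3.9]
gripper_width: 33.3
```

```bash
python3 w.py L4; python3 - <<'E'
from h import *
f,s=pickle.load(open("wrist_L4.pk","rb"));P=f["pixels"];print(s["force"])
cv2.imwrite("pics/c3.png",cv2.resize(P[80:300,220:440,::-1],None,fx=2.7,fy=2.7,interpolation=cv2.INTER_CUBIC))
E
```

```text
4.4667 [652.8  13.8 292.1] [179.7   0.4 -72.5] [ 0.1 30.  87.6  0.4 62.8 72.5]
[-0.62332847 -0.83544868 -3.88690806]
```

View pics/c3.png

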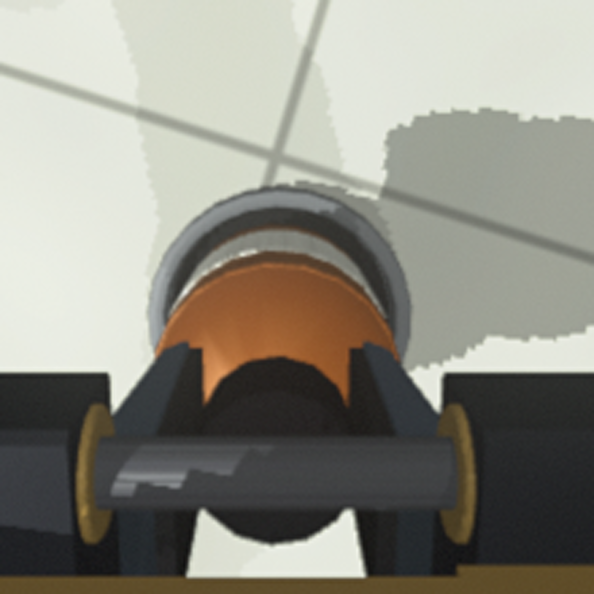

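```bash
python3 - <<'E'
from h import *
f,s=pickle.load(open("wrist_L4.pk","rb"))
q=lambda x,y:(220+x/2.7,80+y/2.7)
psi=np.radians(-72.5);u=np.array([-np.sin(psi),np.cos(psi)]);v=np.array([np.cos(psi),np.sin(psi)])
b=ray(f,q(280,228),6.6,s)[0];r=ray(f,q(280,187),14,s)[0]
l=ray(f,q(150,305),14,s)[0];ri2=ray(f,q(411,305),14,s)[0]
print("bottle",b-33*u,"tray",r-46*u, "lat",((l+ri2)/2-s["ee_pos"][:2])@v, np.hypot(*(l-ri2)))
E
```

```text
bottle [649.24141298  11.88126501] tray [650.83654316  12.39132522] lat 0.9098746406827627 89.43164348255814
```

jog_arm --series '[[[0,0,-1],[0,0,0],0],[[0,0,-2],[0,0,0],0],[[0,0,-2.5],[0,0,0],0],[[0,0,-3],[0,0,0],0],[[0,0,-3],[0,0,0],0]]'

```text
time_s: 4.93
ee_pos: [652.7, 13.8, 289.9]
ee_rot: [179.7, 0.4, -72.5]
force: [-3.9, 0.6, 3.6]
gripper_width: 33.0
```

jog_arm --series '[[[0,0,0],[0,0,0],0.5],[[0,0,0],[0,0,0],0.6],[[0,0,0],[0,0,0],0.7],[[0,0,0],[0,0,0],0.8],[[0,0,12],[0,0,0],0.9]]'

```text
time_s: 5.35
ee_pos: [652.1, 13.8, 299.7]
ee_rot: [179.5, 0.5, -72.5]
force: [-0.7, 0.2, -0.3]
gripper_width: 63.9
```

jog_arm --series '[[[0,0,25],[0,0,0],1],[[0,0,60],[0,0,0],1],[[-5,-20,95],[0,0,0.1],1],[[-10,-55,110],[0,0,0.2],1],[[-15,-92,110],[0,0,0.3],1]]'

```text
time_s: 5.77
ee_pos: [637.5, -78.0, 416.2]
ee_rot: [179.9, 0.1, -54.9]
force: [1.0, -1.3, 0.3]
gripper_width: 91.0
```

```bash
python3 w.py L5
```

```text
5.7667 [637.5 -78.  416.2] [ 1.799e+02  1.000e-01 -5.490e+01] [-8.  24.1 79.   0.  77.  46.9]
```

View pics/wrist_L5.png

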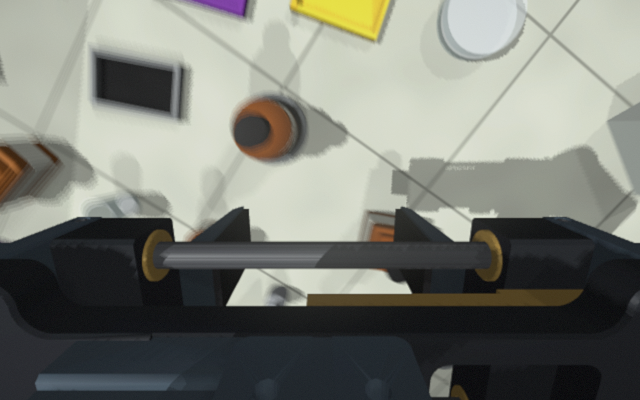

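jog_arm --series '[[[-7,-38,0],[0,0,-0.06],1],[[-14,-76,0],[0,0,-0.12],1],[[-21,-110,0],[0,0,-0.18],1],[[-23,-117,0],[0,0,-0.185],1],[[-23,-117,0],[0,0,-0.185],1]]'

```text
time_s: 6.23
ee_pos: [612.5, -204.3, 414.1]
ee_rot: [179.5, -0.1, -65.8]
force: [0.4, -0.2, -0.1]
gripper_width: 91.1
```

```bash
python3 w.py Q1
```

```text
6.2333 [ 612.5 -204.3  414.1] [ 1.795e+02 -1.000e-01 -6.580e+01] [-19.4  24.6  78.6  -0.4  77.2  46.5]
```

View pics/wrist_Q1.png

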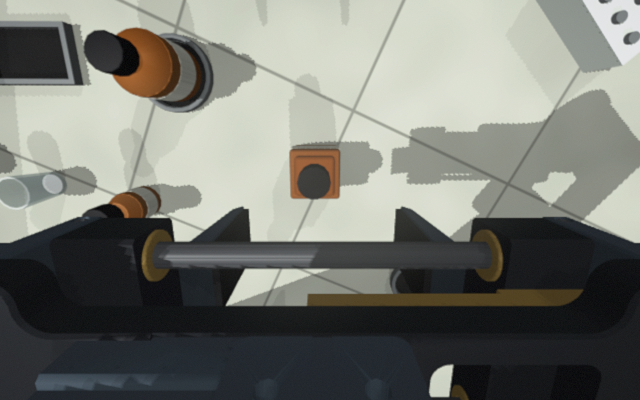

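```bash
python3 - <<'E'
from h import *
f,s=pickle.load(open("wrist_Q1.pk","rb"));P=f["pixels"].astype(int)
c,a,ct=blobs(f["pixels"],75,(314,181));e=cv2.fitEllipse(ct);print(c,e,ray(f,e[0],114,s))
m=((P[:,:,0]>P[:,:,2]*1.8)&(P[:,:,0]>60))
pts=np.argwhere(m)[:,::-1];pts=pts[np.hypot(*(pts-(314,173)).T)<45]
print(cv2.minAreaRect(pts.astype(np.float32)),cv2.minAreaRect(ray(f,pts,70,s).astype(np.float32)))
E
```

```text
[313.70404624 181.05895954] ((313.7001647949219, 181.0463104248047), (31.056562423706055, 33.60866928100586), 7.762131690979004) [[ 618.01073702 -194.52933795]]
((314.0, 173.5), (47.0, 48.0), 90.0) ((616.9592895507812, -194.56561279296875), (54.4927864074707, 54.78642654418945), 24.167625427246094)
```

jog_arm --series '[[[4,10,-35],[0,0,0],0.8],[[4,10,-70],[0,0,0],0.7],[[4,10,-108],[0,0,0],0.65],[[4,10,-134],[0,0,0],0.65],[[4,10,-138],[0,0,0],0.65]]'

```text
time_s: 6.7
ee_pos: [615.8, -190.0, 270.6]
ee_rot: [179.1, 0.4, -65.5]
force: [-0.7, 0.5, -0.0]
gripper_width: 61.3
```

jog_arm --series '[[[1,-4,4],[0,0,0],0.65],[[1,-4,4],[0,0,0],0],[[1,-4,4],[0,0,0],0],[[1,-4,4],[0,0,0],0],[[1,-4,4],[0,0,0],0]]'

```text
time_s: 7.12
ee_pos: [617.2, -194.0, 276.5]
ee_rot: [179.2, 0.3, -65.5]
force: [-0.7, -0.6, 0.3]
gripper_width: 35.4
```

jog_arm --series '[[[0,0,0],[0,0,0],0],[[0,0,0],[0,0,0],0],[[0,0,0],[0,0,0],0],[[0,0,0],[0,0,0],0],[[0,0,0],[0,0,0],0]]'

```text
time_s: 7.53
ee_pos: [617.1, -194.0, 276.4]
ee_rot: [179.2, 0.3, -65.5]
force: [-0.0, 0.0, -1.7]
gripper_width: 33.2
```

jog_arm --series '[[[0,0,12],[0,0,0],0],[[0,0,40],[0,0,0],0],[[0,0,75],[0,0,0],0],[[-3,8,105],[0,0,0],0],[[-12,35,115],[0,0,0],0]]'

```text
time_s: 7.95
ee_pos: [606.5, -161.6, 396.2]
ee_rot: [179.6, -0.2, -65.7]
force: [2.1, 0.1, -2.4]
gripper_width: 33.4
```

jog_arm --series '[[[-12,36,0],[0,0,0],0],[[-24,73,0],[0,0,0],0],[[-36,110,0],[0,0,0],0],[[-46,148,0],[0,0,0],0],[[-54,187,0],[0,0,0],0]]'

```text
time_s: 8.37
ee_pos: [551.2, 26.7, 396.0]
ee_rot: [179.6, -0.2, -65.8]
force: [0.1, 0.6, -3.8]
gripper_width: 33.4
```

jog_arm --series '[[[-4,40,0],[0,0,0.03],0],[[-8,80,0],[0,0,0.06],0],[[-12,120,0],[0,0,0.09],0],[[-16,160,0],[0,0,0.12],0],[[-20,200,0],[0,0,0.15],0]]'

```text
time_s: 8.78
ee_pos: [530.4, 228.6, 395.8]
ee_rot: [179.5, -0.1, -57.1]
force: [1.0, -1.0, -3.5]
gripper_width: 33.6
```

jog_arm --series '[[[-5,40,0],[0,0,0],0],[[-10,80,-5],[0,0,0],0],[[-15,120,-20],[0,0,0],0],[[-20,155,-45],[0,0,0],0],[[-21,172,-60],[0,0,0],0]]'

```text
time_s: 9.2
ee_pos: [507.9, 404.1, 333.9]
ee_rot: [179.5, -0.0, -56.9]
force: [-0.9, -0.2, -4.3]
gripper_width: 33.5
```

```bash
python3 w.py Q2
```

```text
9.2 [507.9 404.1 333.9] [179.5  -0.  -56.9] [37.5 27.8 85.1 -0.  67.7 94.4]
```

View pics/wrist_Q2.png

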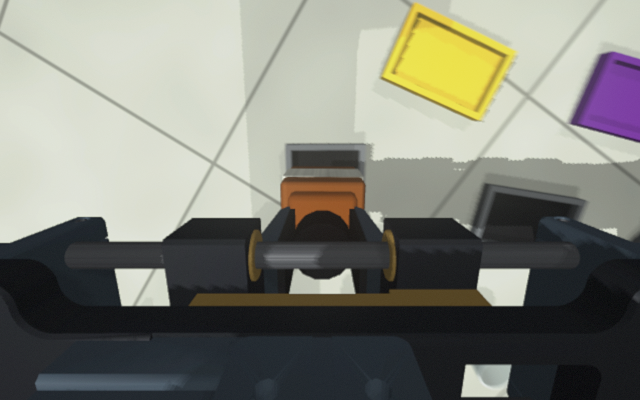

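jog_arm --series '[[[1,-2,-18],[0,0,0],0],[[1,-2,-32],[0,0,0],0],[[1,-2,-37],[0,0,0],0],[[1,-2,-37],[0,0,0],0],[[1,-2,-37],[0,0,0],0]]'

```text
time_s: 9.67
ee_pos: [508.6, 403.6, 293.2]
ee_rot: [179.2, 0.0, -56.9]
force: [-0.8, 0.7, -2.8]
gripper_width: 33.4
```

```bash
python3 w.py Q3; python3 - <<'E'
from h import *
f,s=pickle.load(open("wrist_Q3.pk","rb"));P=f["pixels"]
cv2.imwrite("pics/c4.png",cv2.resize(P[80:300,220:440,::-1],None,fx=2.7,fy=2.7,interpolation=cv2.INTER_CUBIC))
E
```

```text
9.6667 [508.6 403.6 293.2] [179.2   0.  -56.9] [37.4 29.7 88.   0.1 63.1 94.2]
```

View pics/c4.png

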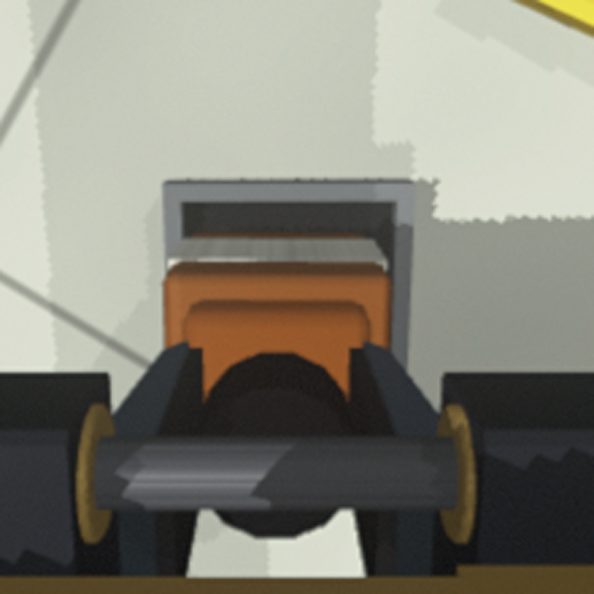

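```bash
python3 - <<'E'
from h import *
f,s=pickle.load(open("wrist_Q3.pk","rb"))
q=lambda x,y:(220+x/2.7,80+y/2.7)
psi=np.radians(-56.9);u=np.array([-np.sin(psi),np.cos(psi)]);v=np.array([np.cos(psi),np.sin(psi)])
e=s["ee_pos"][:2];z=s["ee_pos"][2]-276.4
A=ray(f,q(163,182),14,s)[0]-e;B=ray(f,q(413,182),14,s)[0]-e;C=ray(f,q(278,236),z,s)[0]-e
print("z",z,"tray lat",A@v,B@v,(A+B)@v/2,"tray fwd",A@u-42,B@u-42,"bottle fwd",C@u-29)
for x in(190,366):print((ray(f,q(x,236),z,s)[0]-e)@v)
print(u,v)
E
```

```text
z 16.815414668890583 tray lat -36.05528411133184 46.5345431208599 5.239629504764031 tray fwd 0.7423132314058165 0.7096276756611672 bottle fwd -3.810687191343934
-27.328440644462383
31.208453585270522
[0.83771872 0.54610196] [ 0.54610196 -0.83771872]
```

jog_arm --series '[[[3,-1,0],[0,0,0],0],[[6,-1,0],[0,0,0],0],[[6,-1,0],[0,0,0],0],[[6,-1,-5],[0,0,0],0],[[6,-1,-8],[0,0,0],0]]'

```text
time_s: 10.13
ee_pos: [514.8, 402.5, 285.8]
ee_rot: [179.3, 0.1, -56.9]
force: [-1.3, 0.6, -3.5]
gripper_width: 33.1
```

```bash
python3 w.py Q4; python3 - <<'E'
from h import *
f,s=pickle.load(open("wrist_Q4.pk","rb"));P=f["pixels"];print(s["force"])
cv2.imwrite("pics/c5.png",cv2.resize(P[80:300,220:440,::-1],None,fx=2.7,fy=2.7,interpolation=cv2.INTER_CUBIC))
E
```

```text
10.1333 [514.8 402.5 285.8] [ 1.793e+02  1.000e-01 -5.690e+01] [37.  30.4 87.9  0.1 62.4 93.8]
[-1.31891422  0.55343219 -3.53635307]
```

View pics/c5.png

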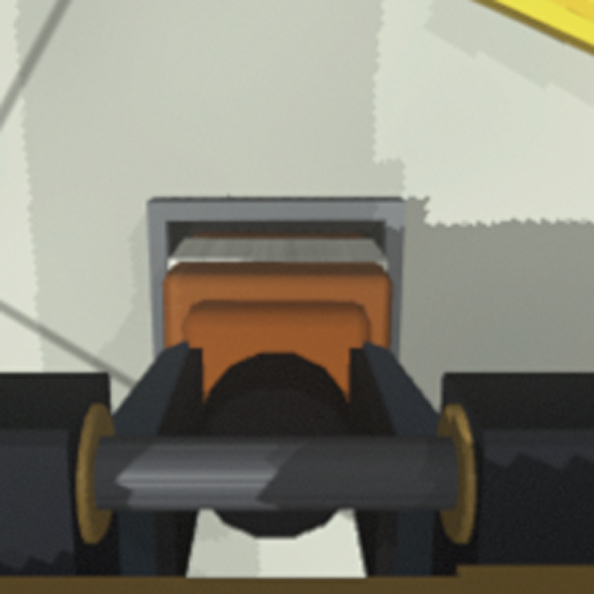

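jog_arm --series '[[[0,0,-2],[0,0,0],0],[[0,0,-4],[0,0,0],0],[[0,0,-5],[0,0,0],0],[[0,0,-6],[0,0,0],0],[[0,0,-6],[0,0,0],0]]'

```text
time_s: 10.6
ee_pos: [514.5, 402.2, 280.5]
ee_rot: [179.3, 0.0, -56.9]
force: [-2.4, -2.4, 5.4]
gripper_width: 33.5
```

jog_arm --series '[[[0,0,0],[0,0,0],0.5],[[0,0,0],[0,0,0],0.6],[[0,0,0],[0,0,0],0.7],[[0,0,0],[0,0,0],0.8],[[0,0,10],[0,0,0],0.9]]'

```text
time_s: 11.02
ee_pos: [514.1, 402.0, 288.7]
ee_rot: [179.0, 0.0, -56.9]
force: [-0.4, -0.3, -0.2]
gripper_width: 64.2
```

jog_arm --series '[[[0,0,30],[0,0,0],1],[[0,0,65],[0,0,0.1],1],[[0,0,100],[0,0,0.2],1],[[-15,-20,122],[0,0,0.32],1],[[-38,-52,122],[0,0,0.43],1]]'

```text
time_s: 11.43
ee_pos: [477.6, 351.8, 416.6]
ee_rot: [179.8, -0.3, -31.9]
force: [0.7, -0.1, 0.6]
gripper_width: 91.0
```

jog_arm --series '[[[-20,-28,0],[0,0,0.1],1],[[-42,-58,0],[0,0,0.2],1],[[-60,-82,0],[0,0,0.3],1],[[-65,-90,0],[0,0,0.34],1],[[-65,-90,0],[0,0,0.34],1]]'

```text
time_s: 11.85
ee_pos: [411.1, 260.0, 417.9]
ee_rot: [179.8, -0.3, -12.4]
force: [0.6, 0.4, 0.1]
gripper_width: 90.9
```

```bash
python3 w.py O1
```

```text
11.85 [411.1 260.  417.9] [179.8  -0.3 -12.4] [31.1  9.8 99.4 -0.4 70.7 43.6]
```

View pics/wrist_O1.png

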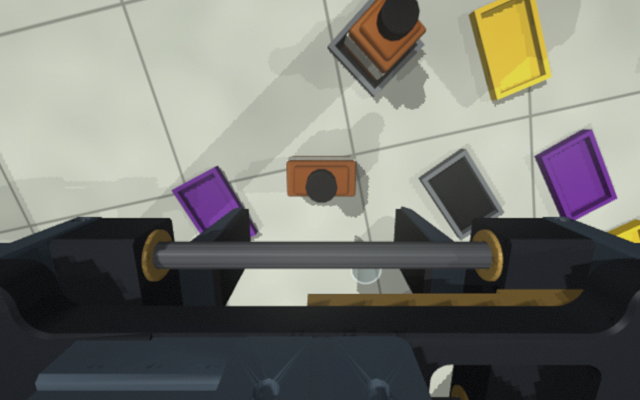

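```bash
python3 - <<'E'
from h import *
f,s=pickle.load(open("wrist_O1.pk","rb"));P=f["pixels"].astype(int)
c,a,ct=blobs(f["pixels"],75,(321,185));e=cv2.fitEllipse(ct);print(c,e,ray(f,e[0],104,s))
m=((P[:,:,0]>P[:,:,2]*1.8)&(P[:,:,0]>60))
pts=np.argwhere(m)[:,::-1];pts=pts[np.hypot(*(pts-(321,178)).T)<55]
print(cv2.minAreaRect(pts.astype(np.float32)),cv2.minAreaRect(ray(f,pts,60,s).astype(np.float32)))
c,a,ct=blobs(f["pixels"],75,(462,193))
for z in(4,14):print("trayO",cv2.minAreaRect(ray(f,ct,z,s).astype(np.float32)))
E
```

```text
[320.99126092 185.41822722] ((320.9874572753906, 185.4173583984375), (29.73506736755371, 32.4498176574707), 177.8304901123047) [[413.07847424 261.94343112]]
((321.0, 178.0), (34.0, 68.0), 90.0) ((412.9589538574219, 261.0909423828125), (41.39094161987305, 81.17639923095703), 77.4755630493164)
trayO ((564.6058349609375, 141.00238037109375), (56.34916687011719, 147.6892852783203), 75.4319076538086)
trayO ((561.0833740234375, 145.68045043945312), (54.915061950683594, 143.93055725097656), 75.43191528320312)
```

jog_arm --series '[[[2,1,-38],[0,0,0],0.8],[[2,1,-76],[0,0,0],0.7],[[2,1,-114],[0,0,0],0.65],[[2,1,-142],[0,0,0],0.6],[[2,1,-150],[0,0,0],0.6]]'

```text
time_s: 12.32
ee_pos: [413.8, 262.4, 263.7]
ee_rot: [179.6, -0.0, -12.5]
force: [-0.4, 0.0, 0.3]
gripper_width: 60.8
```

jog_arm --series '[[[-1,-1,2],[0,0,0],0.5],[[-1,-1,2],[0,0,0],0.3],[[-1,-1,2],[0,0,0],0],[[-1,-1,2],[0,0,0],0],[[-1,-1,2],[0,0,0],0]]'

```text
time_s: 12.73
ee_pos: [413.2, 261.9, 267.3]
ee_rot: [179.7, -0.2, -12.5]
force: [-1.0, 1.1, 3.1]
gripper_width: 33.1
```

jog_arm --series '[[[0,0,0],[0,0,0],0],[[0,0,0],[0,0,0],0],[[0,0,0],[0,0,0],0],[[0,0,0],[0,0,0],0],[[0,0,0],[0,0,0],0]]'

```text
time_s: 13.15
ee_pos: [413.1, 261.8, 267.3]
ee_rot: [179.7, -0.1, -12.5]
force: [0.1, -0.4, -1.1]
gripper_width: 33.3
```

jog_arm --series '[[[0,0,12],[0,0,0],0],[[0,0,38],[0,0,0],0],[[5,-2,62],[0,0,-0.1],0],[[25,-10,70],[0,0,-0.2],0],[[55,-22,70],[0,0,-0.3],0]]'

```text
time_s: 13.57
ee_pos: [467.6, 240.4, 339.9]
ee_rot: [179.9, -0.2, -29.9]
force: [0.4, 0.4, -2.6]
gripper_width: 33.4
```

jog_arm --series '[[[25,-10,0],[0,0,-0.12],0],[[50,-20,0],[0,0,-0.24],0],[[75,-30,0],[0,0,-0.36],0],[[100,-40,0],[0,0,-0.48],0],[[122,-50,0],[0,0,-0.6],0]]'

```text
time_s: 13.98
ee_pos: [591.0, 189.6, 339.3]
ee_rot: [179.9, -0.2, -64.6]
force: [0.3, 0.1, -2.3]
gripper_width: 33.4
```

jog_arm --series '[[[8,-4,-10],[0,0,-0.026],0],[[8,-4,-30],[0,0,-0.026],0],[[8,-4,-44],[0,0,-0.026],0],[[8,-4,-50],[0,0,-0.026],0],[[8,-4,-50],[0,0,-0.026],0]]'

```text
time_s: 14.4
ee_pos: [597.9, 185.6, 286.6]
ee_rot: [179.6, -0.2, -66.0]
force: [0.1, 0.7, -3.1]
gripper_width: 33.2
```

```bash
python3 w.py O2; python3 - <<'E'
from h import *
f,s=pickle.load(open("wrist_O2.pk","rb"));P=f["pixels"]
cv2.imwrite("pics/c6.png",cv2.resize(P[80:300,200:460,::-1],None,fx=2.7,fy=2.7,interpolation=cv2.INTER_CUBIC))
E
```

```text
14.4 [597.9 185.6 286.6] [179.6  -0.2 -66. ] [16.2 28.1 92.  -0.3 60.3 82.4]
```

View pics/c6.png

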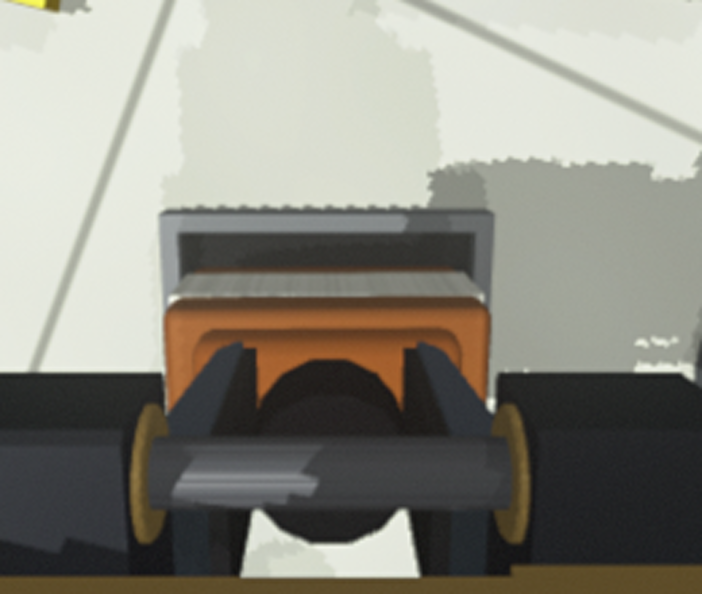

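```bash
python3 - <<'E'
from h import *
f,s=pickle.load(open("wrist_O2.pk","rb"))
q=lambda x,y:(200+x/2.7,80+y/2.7)
psi=np.radians(-66);u=np.array([-np.sin(psi),np.cos(psi)]);v=np.array([np.cos(psi),np.sin(psi)])
e=s["ee_pos"][:2];z=s["ee_pos"][2]-267.3
A=ray(f,q(161,212),14,s)[0]-e;B=ray(f,q(493,212),14,s)[0]-e;C=ray(f,q(328,271),z,s)[0]-e
print("z",z,"lat",A@v,B@v,(A+B)@v/2,"fwd",A@u-35,B@u-35,"bottle fwd",C@u-22)
for x in(200,455):print((ray(f,q(x,271),z,s)[0]-e)@v)
print(u,v)
E
```

```text
z 19.337506489469263 lat -52.633819364284086 55.387849687372366 1.3770151615441413 fwd 0.5072542552686272 0.33725832656357824 bottle fwd -5.056993653384804
-39.89740063238271
42.87679045082764
[0.91354546 0.40673664] [ 0.40673664 -0.91354546]
```

jog_arm --series '[[[3,1,0],[0,0,0],0],[[5,2,0],[0,0,0],0],[[5,2,-3],[0,0,0],0],[[5,2,-7],[0,0,0],0],[[5,2,-11],[0,0,0],0]]'

```text
time_s: 14.87
ee_pos: [603.4, 187.9, 277.3]
ee_rot: [179.8, -0.2, -66.0]
force: [-0.2, -0.5, -4.3]
gripper_width: 33.0
```

```bash
python3 w.py O3; python3 - <<'E'
from h import *
f,s=pickle.load(open("wrist_O3.pk","rb"));P=f["pixels"];print(s["force"])
cv2.imwrite("pics/c7.png",cv2.resize(P[80:300,200:460,::-1],None,fx=2.7,fy=2.7,interpolation=cv2.INTER_CUBIC))
E
```

```text
14.8667 [603.4 187.9 277.3] [179.8  -0.2 -66. ] [16.3 29.  91.8 -0.3 59.3 82.5]
[-0.22470773 -0.54952825 -4.29623075]
```

View pics/c7.png

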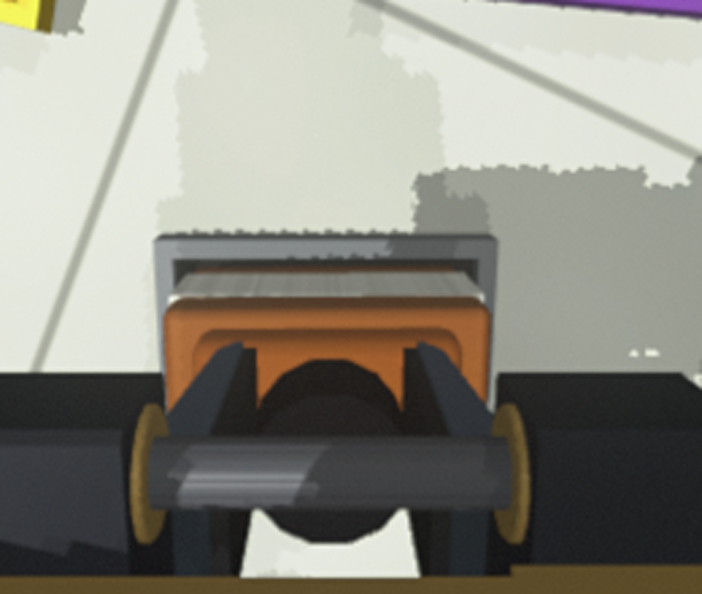

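jog_arm --series '[[[0,0,-2],[0,0,0],0],[[0,0,-4],[0,0,0],0],[[0,0,-5.5],[0,0,0],0],[[0,0,-6.5],[0,0,0],0],[[0,0,-6.5],[0,0,0],0]]'

```text
time_s: 15.33
ee_pos: [603.1, 188.0, 271.3]
ee_rot: [179.8, -0.2, -66.0]
force: [-2.4, 0.4, 4.6]
gripper_width: 33.0
```

jog_arm --series '[[[0,0,0],[0,0,0],0.5],[[0,0,0],[0,0,0],0.6],[[0,0,0],[0,0,0],0.7],[[0,0,0],[0,0,0],0.8],[[0,0,10],[0,0,0],0.9]]'

```text
time_s: 15.75
ee_pos: [602.5, 187.7, 279.5]
ee_rot: [179.5, -0.2, -66.0]
force: [-0.1, 0.5, -0.8]
gripper_width: 63.4
```

jog_arm --series '[[[0,0,30],[0,0,0],1],[[0,0,65],[0,0,0],1],[[0,0,100],[0,0,0],1],[[-15,-20,122],[0,0,0],1],[[-38,-50,122],[0,0,0],1]]'

```text
time_s: 16.17
ee_pos: [566.3, 139.0, 407.7]
ee_rot: [-179.7, -0.3, -65.9]
force: [1.0, -0.9, 0.5]
gripper_width: 91.3
```

jog_arm --series '[[[-22,-30,0],[0,0,0],1],[[-44,-60,0],[0,0,0],1],[[-66,-90,0],[0,0,0],1],[[-88,-120,0],[0,0,0],1],[[-94,-132,0],[0,0,0],1]]'

```text
time_s: 16.58
ee_pos: [469.2, 4.6, 408.5]
ee_rot: [-179.8, -0.3, -66.0]
force: [0.7, 0.2, 0.0]
gripper_width: 91.2
```

```bash
python3 w.py S1
```

```text
16.5833 [469.2   4.6 408.5] [-179.8   -0.3  -66. ] [ -0.8   8.5 102.4  -0.2  68.8  65.3]
```

View pics/wrist_S1.png

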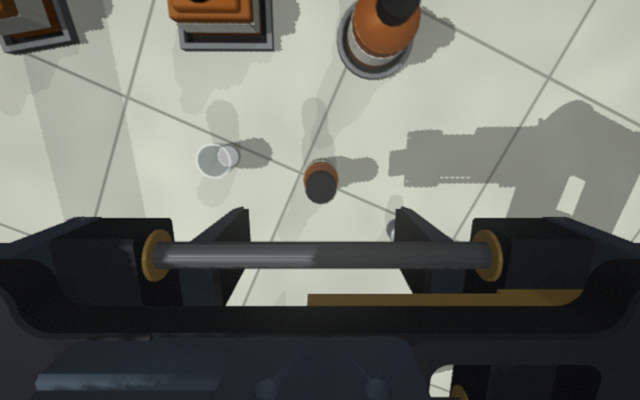

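```bash
python3 - <<'E'
from h import *
f,s=pickle.load(open("wrist_S1.pk","rb"))
c,a,ct=blobs(f["pixels"],75,(321,188));e=cv2.fitEllipse(ct);print(c,e,ray(f,e[0],94,s))
print(ray(load("top0"),(367,227),22),ray(load("top0"),(281,225),29))
E
```

```text
[320.60691421 186.30857875] ((320.6151123046875, 186.30174255371094), (29.27027702331543, 32.07482147216797), 8.103082656860352) [[473.62410608   4.85253615]]
[[ 440.23200448 -124.46023176]] [[440.85147112 129.19266623]]
```

jog_arm --series '[[[4,1,-38],[0,0,0],0.8],[[4,1,-76],[0,0,0],0.7],[[4,1,-114],[0,0,0],0.65],[[4,1,-142],[0,0,0],0.6],[[4,1,-150],[0,0,0],0.6]]'

```text
time_s: 17.05
ee_pos: [472.3, 5.3, 255.3]
ee_rot: [179.8, -0.2, -66.0]
force: [-0.7, 0.7, -0.8]
gripper_width: 61.0
```

jog_arm --series '[[[0,0,2],[0,0,0],0.5],[[0,0,2],[0,0,0],0.3],[[0,0,2],[0,0,0],0],[[0,0,2],[0,0,0],0],[[0,0,2],[0,0,0],0]]'

```text
time_s: 17.47
ee_pos: [473.0, 5.4, 259.1]
ee_rot: [-180.0, -0.3, -66.0]
force: [-0.4, 1.3, 3.6]
gripper_width: 33.2
```

jog_arm --series '[[[0,0,0],[0,0,0],0],[[0,0,0],[0,0,0],0],[[0,0,0],[0,0,0],0],[[0,0,0],[0,0,0],0],[[0,0,0],[0,0,0],0]]'

```text
time_s: 17.88
ee_pos: [473.0, 5.4, 259.1]
ee_rot: [-180.0, -0.3, -66.1]
force: [-0.1, -0.2, -0.4]
gripper_width: 33.7
```

jog_arm --series '[[[0,0,12],[0,0,0],0],[[0,0,38],[0,0,0],0],[[2,-5,62],[0,0,0],0],[[5,-30,70],[0,0,0],0],[[10,-66,70],[0,0,0],0]]'

```text
time_s: 18.3
ee_pos: [483.4, -59.8, 331.4]
ee_rot: [-179.7, -0.4, -65.8]
force: [1.4, -0.1, -3.5]
gripper_width: 33.4
```

jog_arm --series '[[[4,-39,0],[0,0,0],0],[[8,-78,0],[0,0,0],0],[[12,-117,0],[0,0,0],0],[[16,-156,0],[0,0,0],0],[[20,-195,0],[0,0,0],0]]'

```text
time_s: 18.72
ee_pos: [503.0, -256.7, 330.8]
ee_rot: [-179.8, -0.3, -65.9]
force: [0.6, 0.7, -3.0]
gripper_width: 33.2
```

Remaining (13,−144).

jog_arm --series '[[[4,-38,0],[0,0,0],0],[[7,-76,-2],[0,0,0],0],[[10,-112,-12],[0,0,0],0],[[13,-136,-28],[0,0,0],0],[[13,-144,-44],[0,0,0],0]]'

```text
time_s: 19.13
ee_pos: [516.0, -404.8, 285.7]
ee_rot: [-179.8, -0.5, -66.0]
force: [0.4, 0.2, -4.2]
gripper_width: 33.2
```

jog_arm --series '[[[0,0,-3],[0,0,0],0],[[0,0,-5],[0,0,0],0],[[0,0,-5],[0,0,0],0],[[0,0,-5],[0,0,0],0],[[0,0,-5],[0,0,0],0]]'

```text
time_s: 19.55
ee_pos: [516.4, -403.9, 282.0]
ee_rot: [-179.7, -0.6, -66.0]
force: [0.8, 1.1, -3.5]
gripper_width: 33.2
```

```bash
python3 w.py S2; python3 - <<'E'
from h import *
f,s=pickle.load(open("wrist_S2.pk","rb"));P=f["pixels"]
cv2.imwrite("pics/c8.png",cv2.resize(P[80:300,220:440,::-1],None,fx=2.7,fy=2.7,interpolation=cv2.INTER_CUBIC))
E
```

```text
19.55 [ 516.4 -403.9  282. ] [-179.7   -0.6  -66. ] [-39.   30.5  88.3   0.   60.5  26.9]
```

View pics/c8.png

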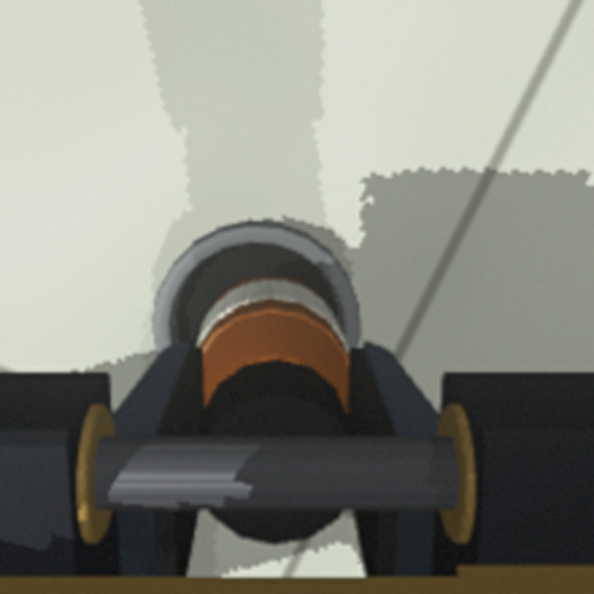

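```bash
python3 - <<'E'
from h import *
f,s=pickle.load(open("wrist_S2.pk","rb"))
q=lambda x,y:(220+x/2.7,80+y/2.7)
psi=np.radians(-66);u=np.array([-np.sin(psi),np.cos(psi)]);v=np.array([np.cos(psi),np.sin(psi)])
e=s["ee_pos"][:2];z=s["ee_pos"][2]-259.1
A=ray(f,q(156,315),14,s)[0]-e;B=ray(f,q(359,315),14,s)[0]-e;T=ray(f,q(258,222),14,s)[0]-e;C=ray(f,q(271,280),z,s)[0]-e
print("z",z,"lat",A@v,B@v,(A+B)@v/2,T@v,"fwd",T@u-35,"bottle",C@u-22,C@v);print(u,v)
E
```

```text
z 22.869412680104347 lat -35.54422412561211 31.48362840867192 -2.030297858470095 -1.7535741177102877 fwd 1.0963398261351074 bottle -3.0812400243921587 2.357516057326099
[0.91354546 0.40673664] [ 0.40673664 -0.91354546]
```

jog_arm --series '[[[2,5,0],[0,0,0],0],[[2,5,0],[0,0,0],0],[[2,5,-5],[0,0,0],0],[[2,5,-10],[0,0,0],0],[[2,5,-13],[0,0,0],0]]'

```text
time_s: 20.02
ee_pos: [518.2, -398.7, 268.1]
ee_rot: [-179.7, -0.5, -65.9]
force: [-0.2, -0.2, -3.7]
gripper_width: 33.1
```

```bash
python3 w.py S3; python3 - <<'E'
from h import *
f,s=pickle.load(open("wrist_S3.pk","rb"));P=f["pixels"];print(s["force"])
cv2.imwrite("pics/c9.png",cv2.resize(P[80:300,220:440,::-1],None,fx=2.7,fy=2.7,interpolation=cv2.INTER_CUBIC))
E
```

```text
20.0167 [ 518.2 -398.7  268.1] [-179.7   -0.5  -65.9] [-38.6  31.1  89.4  -0.   58.9  27.4]
[-0.23142886 -0.24629186 -3.70138853]
```

View pics/c9.png

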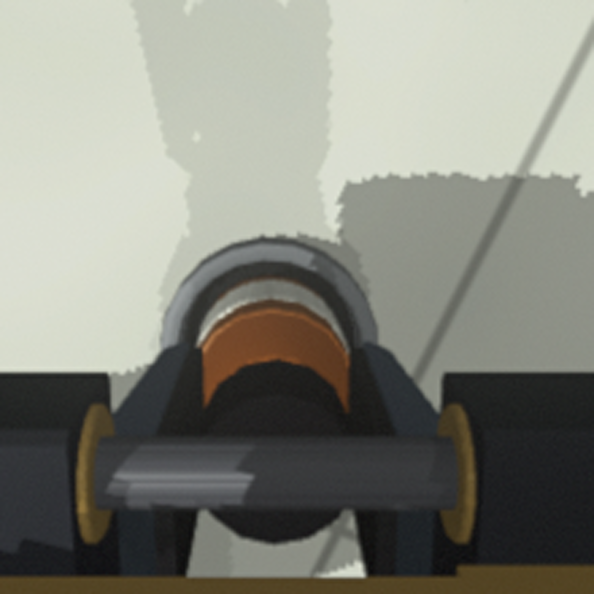

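jog_arm --series '[[[0,0,-2],[0,0,0],0],[[0,0,-3.5],[0,0,0],0],[[0,0,-5],[0,0,0],0],[[0,0,-5.5],[0,0,0],0],[[0,0,-5.5],[0,0,0],0]]'

```text
time_s: 20.48
ee_pos: [518.0, -398.6, 263.1]
ee_rot: [-179.8, -0.4, -66.0]
force: [-2.1, 3.2, 4.3]
gripper_width: 32.9
```

jog_arm --series '[[[0,0,0],[0,0,0],0.5],[[0,0,0],[0,0,0],0.6],[[0,0,0],[0,0,0],0.7],[[0,0,0],[0,0,0],0.8],[[0,0,10],[0,0,0],0.9]]'

```text
time_s: 20.9
ee_pos: [517.5, -398.3, 271.3]
ee_rot: [-179.9, -0.2, -66.0]
force: [0.6, 1.1, 0.5]
gripper_width: 63.5
```

jog_arm --series '[[[0,0,30],[0,0,0],1],[[0,0,65],[0,0,0],1],[[0,0,100],[0,0,0],1],[[-15,-20,130],[0,0,0],1],[[-45,-40,140],[0,0,0],1]]'

```text
time_s: 21.32
ee_pos: [474.7, -438.2, 417.7]
ee_rot: [-179.5, -0.9, -65.7]
force: [-0.2, -1.2, 0.2]
gripper_width: 91.0
```

jog_arm --series '[[[-30,-20,0],[0,0,0],1],[[-60,-40,0],[0,0,0],1],[[-90,-60,0],[0,0,0],1],[[-120,-80,0],[0,0,0],1],[[-140,-90,0],[0,0,0],1]]'

```text
time_s: 21.73
ee_pos: [332.0, -530.0, 418.7]
ee_rot: [-179.6, -1.0, -65.8]
force: [1.3, -0.3, -0.2]
gripper_width: 91.2
```

jog_arm --series '[[[-30,-20,0],[0,0,0],1],[[-60,-40,0],[0,0,0],1],[[-80,-50,0],[0,0,0],1],[[-80,-50,0],[0,0,0],1],[[-80,-50,0],[0,0,0],1]]'

```text
time_s: 22.15
ee_pos: [250.9, -580.4, 419.3]
ee_rot: [-179.6, -1.0, -66.0]
force: [0.3, -0.0, 0.5]
gripper_width: 91.1
```

```bash
python3 - <<'E'
from w import *
for n,(x,y,w,h) in {"top":(140,100,360,170),"scene":(200,60,320,290)}.items():
    f,s=grab(n,"F")
    cv2.imwrite(f"pics/{n}_cropF.png",cv2.resize(f["pixels"][y:y+h,x:x+w,::-1],None,fx=2,fy=2,interpolation=cv2.INTER_CUBIC))
print(s["time_s"])
E
```

```text
22.2
```

View pics/top_cropF.png

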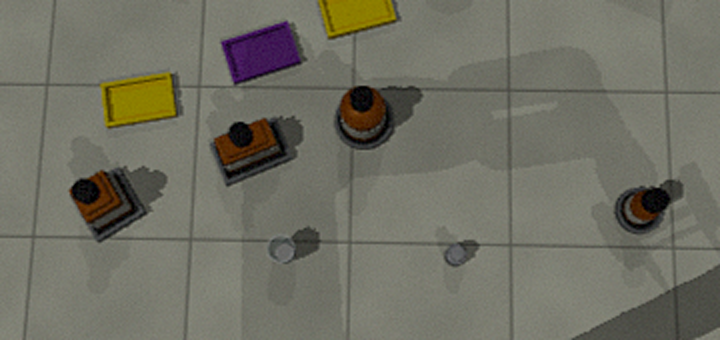

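View pics/scene_cropF.png

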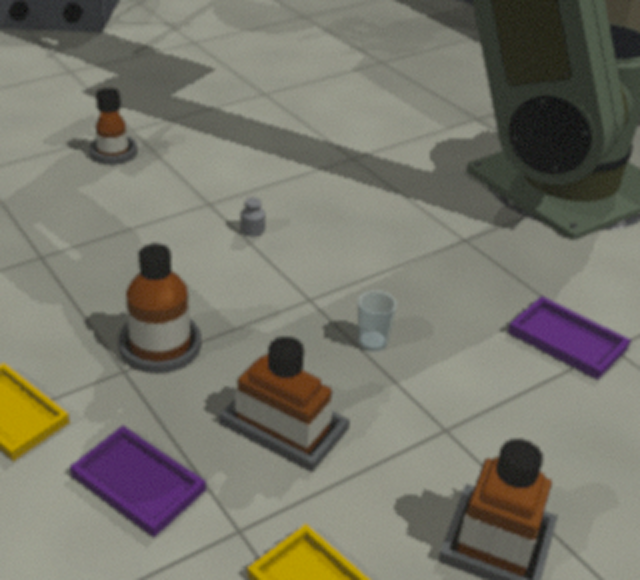

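```bash
python3 - <<'E'
from h import *
ft,s=pickle.load(open("top_F.pk","rb"));fs,_=pickle.load(open("scene_F.pk","rb"))
A={"L":(140+361/2,100+98/2,200+155/2,60+262/2,125),"S":(140+655/2,100+200/2,200+108/2,60+100/2,95),"Q":(140+87/2,100+190/2,200+520/2,60+462/2,115),"O":(140+240/2,100+134/2,200+286/2,60+357/2,105)}
for k,(a,b,c,d,h) in A.items():
    p,n,_=blobs(ft["pixels"],45,(a,b),30);q,m,_=blobs(fs["pixels"],45,(c,d),30)
    print(k,p.round(1),n,ray(ft,p,h)[0].round(1),q.round(1),m,ray(fs,q,h-6)[0].round(1))
for n,pts in(("top",[(367,227),(281,225)]),("scene",[(326,170),(388,221)])):
    a=load(n+"0")["pixels"].astype(int);b=(ft if n=="top" else fs)["pixels"].astype(int)
    for x,y in pts:print(n,(x,y),abs(a-b)[y-12:y+13,x-10:x+11].mean().round(1))
E
```

```text
L [320.7 148.9] 127 [646.4  14.1] [276.9 190.6] 193 [650.4  15.7]
S [467.3 199.8] 145 [ 513.5 -396.9] [253.6 109.5] 93 [ 516.1 -399.5]
Q [182.5 195.4] 131 [509.6 398.4] [458.9 291.7] 361 [514.  401.9]
O [259.8 167. ] 117 [597.  186.7] [342.4 238.5] 257 [601.2 188.9]
top (367, 227) 3.3
top (281, 225) 3.3
scene (326, 170) 2.6
scene (388, 221) 2.6
```

Both views put the caps within a few mm of the tray centres, at the heights expected for seated bottles. The weight and beaker have not moved, so I am handing in the job.

```bash
python3 -c "
from workcell import env;print(env.job_done())"
```

```text
the job is handed in; nothing more can be done
None
```

All four amber bottles are standing in their matching grey trays, and I handed the job in at about 22 s of the 106 s allowed. I gripped each one by the cap, turned it to match its tray, lowered it to light floor contact (a few N) and only then released it.

**Seating:** each bottle touched down 4.0–4.4 mm above its bench height at the grip, and the recess floor is 4 mm up. The final top and scene pictures show all four upright and inside their recesses.

**Bystanders:** the weight and beaker show no change between the first and last pictures. The arm ended clear of everything.

**Disagreements:** the fixed cameras and the wrist camera differed by up to about 6 mm on positions. I centred each bottle from the wrist view of its base against the tray rim instead. In the final check the top and scene views still differed by about 4–6 mm on the cap positions. That leaves up to a few mm of uncertainty in the centring, within the 7 mm clearance.

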